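# Fill the spice rack round the tin and the cocoa jar

### The job

Fill the wooden rack, with left and right as you see them from the robot: stand the red-capped jar in the hollow directly left of the short tin and the black-capped jar in the hollow directly right of that tin, set the white tub upright in the middle of the tin's top, and stand the green-capped jar in the hollow directly right of the cocoa jar. Every jar must stand upright and flat on the floor of its hollow; leave the tin, the cocoa jar and the garlic where they are.

Things in the scene. Friction and masses are not known exactly. Their poses are not given: they have to be found in the camera images.
- spice_rack: Pale wooden board, fixed, 190 (x) x 300 (y) x 18 mm high. Origin: centre of its underside; x away from the robot, y left, turned up to 0.25 rad. Six round hollows 81 mm wide, 8 mm deep (floor 10 mm above the worktop), centres at x = -45 (near row), +45 (far row), y = +95 (left), 0, -95 mm (right). Tin and cocoa jar stand in the two middle ones (y = 0), either way round; the others are empty.
- tin_mid (a point): Short food tin with a silvery lid and a paper label, 75 mm diameter, 58 mm high, flat top. Stands loose in one of the two middle hollows and stays there. This point is at its centre, 29 mm below its top; z axis up.
- cocoa_mid (a point): Dark brown glass cocoa jar with a pale gold lid, 69 mm diameter, 100 mm high. Stands loose in the other middle hollow and stays there. This point is at its centre, half-way up.
- red_jar_mid (a point): Slim clear spice jar with a red cap and a green-and-white label, 106 mm high; body 42 mm, cap (top 21 mm) 45 mm in diameter. Loose, standing upright on a brown board 6 mm thick at the start. This point is on its axis, half-way up; z axis up when upright. Best grasped from above about 30 mm below its top.
- black_jar_mid (a point): Dark green herb jar with a tall black cap, 118 mm high; body 48 mm, cap (top 34 mm) 52 mm in diameter. Loose, standing upright on a brown board 6 mm thick at the start. This point is on its axis, half-way up; z axis up when upright. Best grasped from above about 30 mm below its top.
- green_jar_mid (a point): Dark green herb jar with a bright green cap, 104 mm high; body 50 mm, cap (top 26 mm) 52 mm in diameter. Loose, standing upright on a brown board 6 mm thick at the start. This point is on its axis, half-way up; z axis up when upright. Best grasped from above about 30 mm below its top.
- white_tub_mid (a point): Squat white drum-shaped tub with a white lid and a red-and-white label, 74 mm high; body 53 mm, lid (top 14 mm) 55 mm in diameter. Loose, standing upright on a brown board 6 mm thick at the start. This point is on its axis, half-way up; z axis up when upright. Best grasped from above about 30 mm below its top.
- garlic_mid (a point): Whole garlic bulb, about 53 mm across and 52 mm high, loose on the same board among the jars; a bystander. This point is at its centre, half-way up.

How it is judged:
At the end, for the whole second after the job is handed in: Red-capped jar left of the tin, black-capped right of it, green-capped right of the cocoa jar: each upright, seated in its hollow (21 mm in x and y, 5 mm in height); white tub upright on the tin, within 15 mm of its axis; tin and cocoa within 15 mm, garlic within 30 mm of their starts; all at rest (((x of tin_mid in the frame of spice_rack between 0.025 and 0.065 m and x of red_jar_mid in the frame of spice_rack between 0.024 and 0.066 m and y of red_jar_mid in the frame of spice_rack between 0.074 and 0.116 m and z of red_jar_mid in the frame of spice_rack between 0.058 and 0.068 m and angle between each of red_jar_mid, black_jar_mid, green_jar_mid's own z axis and vertical below 0.1 rad and x of black_jar_mid in the frame of spice_rack between 0.024 and 0.066 m and y of black_jar_mid in the frame of spice_rack between -0.116 and -0.074 m and z of black_jar_mid in the frame of spice_rack between 0.064 and 0.074 m and x of green_jar_mid in the frame of spice_rack between -0.066 and -0.024 m and y of green_jar_mid in the frame of spice_rack between -0.116 and -0.074 m and z of green_jar_mid in the frame of spice_rack between 0.057 and 0.067 m) or (x of tin_mid in the frame of spice_rack between -0.065 and -0.025 m and x of red_jar_mid in the frame of spice_rack between -0.066 and -0.024 m and y of red_jar_mid in the frame of spice_rack between 0.074 and 0.116 m and z of red_jar_mid in the frame of spice_rack between 0.058 and 0.068 m and angle between each of red_jar_mid, black_jar_mid, green_jar_mid's own z axis and vertical below 0.1 rad and x of black_jar_mid in the frame of spice_rack between -0.066 and -0.024 m and y of black_jar_mid in the frame of spice_rack between -0.116 and -0.074 m and z of black_jar_mid in the frame of spice_rack between 0.064 and 0.074 m and x of green_jar_mid in the frame of spice_rack between 0.024 and 0.066 m and y of green_jar_mid in the frame of spice_rack between -0.116 and -0.074 m and z of green_jar_mid in the frame of spice_rack between 0.057 and 0.067 m)) and horizontal distance between white_tub_mid and tin_mid below 0.015 m and z of white_tub_mid in the frame of tin_mid between 0.061 and 0.071 m and angle between each of white_tub_mid, tin_mid, cocoa_mid's own z axis and vertical below 0.1 rad and distance of each of tin_mid, cocoa_mid from where it was at the start of the episode below 0.015 m and distance of garlic_mid from where it was at the start of the episode below 0.03 m and linear speed of each of red_jar, black_jar, green_jar, white_tub below 0.02 m/s); the robot touches nothing.
It fails at once if the tin or the cocoa jar is lifted out or knocked over (distance of any of tin_mid, cocoa_mid from where it was at the start of the episode above 0.025 m).
It fails at once if the garlic is shoved aside (distance of garlic_mid from where it was at the start of the episode above 0.04 m).
It also fails if it takes over 93 s, if anything falls off the work surface, if the arm or the gripper's body presses on something with over 40 N, if the wrist force passes 120 N, or if a joint passes its speed limit or range.

### The arm

A 7-joint arm with a two-finger parallel gripper is mounted at the origin on a cart in front of the work surface, level with it; the furniture and walls round the work are solid. World frame = base frame: x ahead of the robot, y to its left, z up, the work surface at z = 0. Lengths are in m, angles in rad, forces in N, time in s.
With the tool pointing down it reaches from about 0.4 to 0.9 m from the base axis. Payload 5.5 kg.
Tool frame: the origin (TCP) lies midway between the tips of the shut fingers; the grasp point (between the pads) lies 19 mm behind it (manip.grip_depth is the distance from the TCP to the grasp point, in m); z points along the fingers, y is the line along which they close (so a half turn about z gives the same grasp; the last joint's range is limited). The gripper opens to 92 mm and grips with 3 to 60 N. Pads are 19 mm wide; open, the fingers measure 130 mm over their backs; the gripper's body (75 mm by 190 mm) begins 47 mm behind the grasp point.
Start: joints at [1.476, 0.501, -0.427, 1.55, 0.221, 1.138, -0.21], TCP at [0.228, -0.609, 0.227] pointing down, gripper open.
Joint ranges: [-2.88, 2.88], [-0.31, 2.03], [-1.54, 1.56], [0.2, 2.42], [-1.41, 4.55], [0.19, 2.02], [-2.57, 2.57]. Speed limits (rad/s): [2.57, 2.57, 3.14, 3.14, 3.14, 3.14, 3.14].

### API

Orientations are given as a unit quaternion [x, y, z, w].
In Python, from bench import manip, effector, viewer gives the robot as it stands. Calls block until the motion is done:
- manip.move_pose(position, orientation): joint-space move of the TCP to a pose.
- manip.servo_line(position, ori=None, vel=0.15): straight line of the TCP; ori=None keeps the orientation; vel is the mean speed in m/s.
- manip.movej(angles): joint-space move.
- effector.open_jaws() and effector.close(f_grip=None): open the fingers fully, or close them until they stop; f_grip is the grip in N (None keeps the last).
- manip.sleep(seconds).
- manip.solve_ik(position, orientation): joint angles nearest the present ones, or None.
- viewer.get_image(name): name is "side" or "top"; returns the picture (384x512x3 uint8, red, green, blue); there is no depth.
- viewer.get_calibration(name): a dict with "vfov" (degrees; the focal length in pixels is half the picture's height over the tangent of half this angle, whatever the lens; pixels are square), "cx", "cy" (the principal point, pixels), "dist_coeffs" ([k1, k2, p1, p2, k3] as OpenCV has them; the pictures are not rectified), "eye" and "attitude" of the camera in the world. Camera axes: x right, y down, z forward; pixel columns grow to the right and rows downward; lengths in m; the calibration is good to about 2 mm. A picture is of the moment at which its call begins. get_calibration takes no time and is no camera call.
A pose or a line that the arm cannot do raises manip.PlanningError and nothing moves.
- manip.hand_in(): hands the job in; it is judged then, once.
Readings, each from a call of its own:
- manip.current_clock(): time.
- manip.current_q(): joint angles.
- manip.current_joint_velocities(): joint speeds.
- manip.current_tau(): joint torques, N m.
- manip.current_tool_pos(): TCP position.
- manip.current_tcp_rot(): TCP orientation.
- manip.current_force(): force on the tool from outside, world axes, zero at the start.
- manip.current_wrist_torque(): the same for the moment, N m.
- manip.current_finger_gap(): finger opening in m.
- manip.current_gripper_force(): force on a finger pad.
Only numpy, scipy, OpenCV 4.12 (cv2) and the standard library are available. Lean on these libraries where they do the work, as an engineer would, in place of code of your own. Each camera call takes 0.05 s, during which the arm holds its last target. There are 200 camera calls.

## Working session

There is one attempt and no reset: what is moved stays moved. The work goes in short steps, each a Python script; the robot and the scene stay as the last script left them, time stands still between calls to the robot, and variables do not carry over. Pictures are saved under pics/ and viewed, at most 14 in all, crops included, and the job is handed in when it is done.

```bash
mkdir -p pics; python3 - <<'E'
from bench import manip, effector, viewer
import cv2
for n in("side","top"):
    cv2.imwrite(f"pics/{n}0.png",viewer.get_image(n)[:,:,::-1]); print(n,viewer.get_calibration(n))
print(manip.current_clock(),manip.current_tcp_rot(),manip.grip_depth)
E
```

```text
side {'vfov': 44.803063159995965, 'cx': 260.83332206348183, 'cy': 188.18260214753766, 'dist_coeffs': array([-0.17721211,  0.        ,  0.        ,  0.        ,  0.        ]), 'eye': array([0.30146938, 1.09159305, 0.44687926]), 'attitude': array([-0.10434805,  0.82109518, -0.55619324,  0.07458731])}
top {'vfov': 55.31538416366232, 'cx': 257.87140808916524, 'cy': 190.5628991924529, 'dist_coeffs': array([-0.11436468,  0.        ,  0.        ,  0.        ,  0.        ]), 'eye': array([0.48129238, 0.1476342 , 0.95147658]), 'attitude': array([ 0.71005793, -0.703321  ,  0.02138227, -0.02645958])}
0.1 [ 9.84035379e-01  1.77970770e-01 -1.32758433e-04 -8.72391270e-04] 0.0188
```

View pics/top0.png

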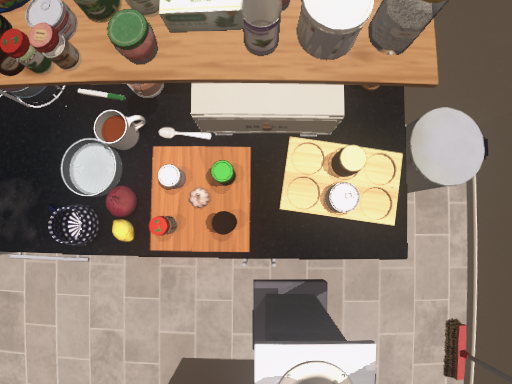

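View pics/side0.png

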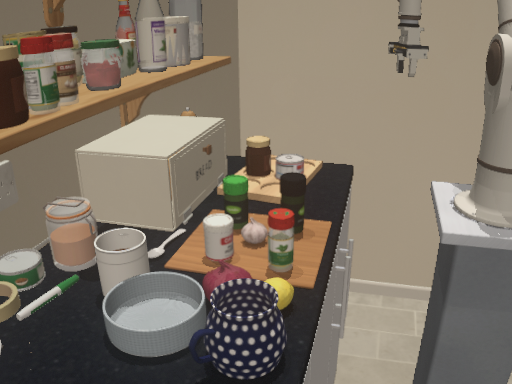

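```bash
cat > h.py <<'E'
from bench import manip, effector, viewer
import numpy as np, cv2
from scipy.spatial.transform import Rotation as R
def cam(n):
    c=viewer.get_calibration(n); f=192/np.tan(np.radians(c['vfov']/2))
    return np.array([[f,0,c['cx']],[0,f,c['cy']],[0,0,1]]),np.array(c['dist_coeffs']),np.array(c['eye']),R.from_quat(c['attitude']).as_matrix()
def at_z(n,px,z):
    K,d,e,A=cam(n); u=cv2.undistortPoints(np.array(px,float).reshape(-1,1,2),K,d)[:,0]
    r=np.c_[u,np.ones(len(u))]@A.T
    return e+r*((z-e[2])/r[:,2])[:,None]
def proj(n,P):
    K,d,e,A=cam(n); T=A.T
    return cv2.projectPoints(np.array(P,float).reshape(-1,1,3),cv2.Rodrigues(T)[0],-T@e,K,d)[0][:,0]
E
python3 - <<'E'
import cv2
im=cv2.imread('pics/top0.png')
a=cv2.resize(im[142:256,146:256],None,fx=5,fy=5,interpolation=cv2.INTER_CUBIC)
b=cv2.resize(im[130:230,274:410],None,fx=5,fy=5,interpolation=cv2.INTER_CUBIC)
cv2.imwrite('pics/a.png',a);cv2.imwrite('pics/b.png',b)
E
```

```text
(no output)
```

View pics/a.png

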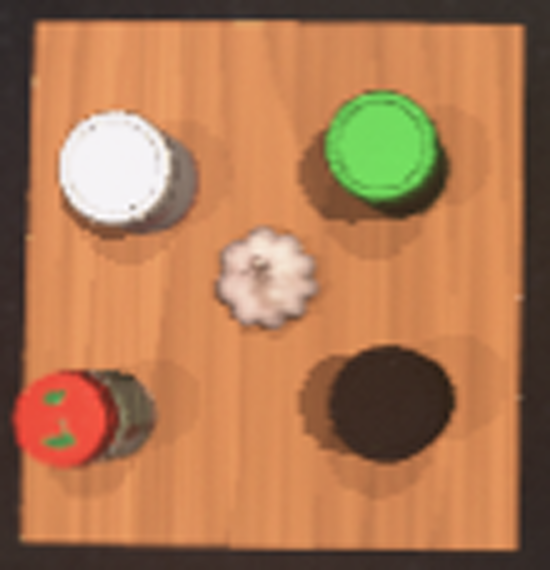

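View pics/b.png

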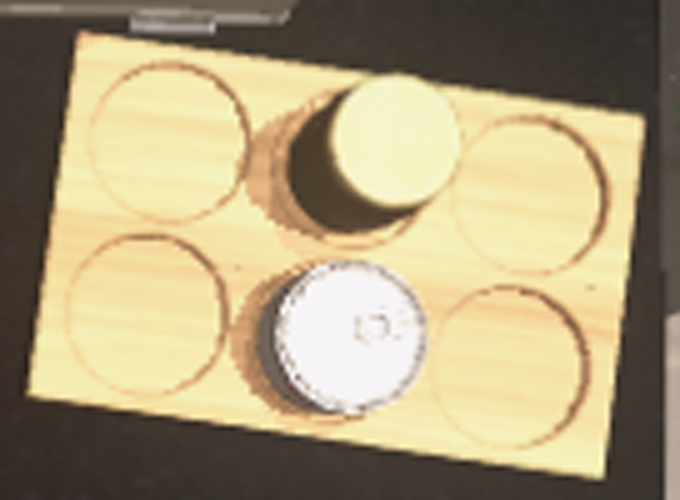

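```bash
cat >> h.py <<'E'
def crop(pts,o): return (np.array(pts,float)+.5)/5-.5+np.array(o)
E
python3 - <<'E'
from h import *
a=(146,142); b=(274,130); np.set_printoptions(precision=4,suppress=True)
P={}
for k,u,z in [('white',(115,168),.08),('green',(381,146),.110),('red',(63,419),.112),('black',(386,406),.124),('garlic',(266,278),.04)]:
    P[k]=at_z('top',crop([u],a),z)[0]; print(k,P[k])
tin=at_z('top',crop([(350,337)],b),.068)[0]; co=at_z('top',crop([(395,141)],b),.110)[0]
print('tin',tin,'cocoa',co)
C=at_z('top',crop([(78,33),(645,116),(605,479),(28,398)],b),.018)
M=np.array([[.095,.15],[.095,-.15],[-.095,-.15],[-.095,.15]])
from scipy.optimize import least_squares
H=np.array([[.045,.095],[-.045,.095],[.045,-.095],[-.045,-.095]])
Hp=at_z('top',crop([(169,142),(147,314),(532,195),(511,367)],b),.018)
def pred(p,m): c,s=np.cos(p[2]),np.sin(p[2]); return m@np.array([[c,s],[-s,c]])+p[:2]
s=least_squares(lambda p:np.r_[(pred(p,M)-C[:,:2]).ravel(),(pred(p,H)-Hp[:,:2]).ravel()],[.5,-.1,0])
print('rack',s.x,'res mm',s.fun*1000)
print('hollows (fl,nl,fr,nr)',pred(s.x,H),'mid near/far',pred(s.x,np.array([[-.045,0],[.045,0]])))
print('board',at_z('top',crop([(35,20),(525,25),(518,549),(20,542)],a),.006))
# side-view checks: predicted cap-top pixels
for k in P: print(k,proj('side',[P[k]]))
print(proj('side',[tin,co]))
# shelf edge x for several z, bin corner
for z in (.2,.3,.4,.5): print(z,at_z('top',[(150,84),(400,84),(435,84)],z)[:,:2].ravel())
E
```

```text
white [0.5755 0.3699 0.08  ]
green [0.5834 0.2379 0.11  ]
red [0.4554 0.3832 0.112 ]
black [0.4637 0.2323 0.124 ]
garlic [0.525  0.3021 0.04  ]
tin [ 0.5274 -0.0538  0.068 ] cocoa [ 0.6169 -0.0662  0.11  ]
rack [ 0.5724 -0.0613 -0.1317] res mm [ 0.023  -0.0168 -0.2184  0.6845  0.6595  0.9249  0.4287  0.0162 -0.2675
 -0.9487 -0.6404 -0.4733 -0.0286  0.1636  0.0438 -0.3503]
hollows (fl,nl,fr,nr) [[ 0.6295  0.027 ]
 [ 0.5403  0.0388]
 [ 0.6045 -0.1614]
 [ 0.5153 -0.1495]] mid near/far [[ 0.5278 -0.0554]
 [ 0.617  -0.0672]]
board [[0.6619 0.4342 0.006 ]
 [0.6603 0.1749 0.006 ]
 [0.3886 0.1755 0.006 ]
 [0.388  0.4345 0.006 ]]
white [[217.5558 219.4439]]
green [[234.9123 179.0088]]
red [[280.3565 213.1915]]
black [[292.7251 176.4958]]
garlic [[254.3147 226.077 ]]
[[289.4532 157.8141]
 [257.6604 138.9728]]
0.2 [ 0.7593  0.3871  0.7651 -0.1506  0.7684 -0.2302]
0.3 [ 0.7223  0.3552  0.7273 -0.1109  0.7302 -0.1799]
0.4 [ 0.6853  0.3233  0.6896 -0.0712  0.692  -0.1296]
0.5 [ 0.6483  0.2915  0.6518 -0.0316  0.6538 -0.0793]
```

```bash
cat >> h.py <<'E'
def tri(p,q):
    def ray(n,px):
        a=at_z(n,[px],0.)[0];b=at_z(n,[px],.1)[0];return a,(b-a)/np.linalg.norm(b-a)
    a,d=ray('top',p);b,e=ray('side',q)
    t=np.linalg.lstsq(np.c_[d,-e],b-a,rcond=None)[0];x,y=a+d*t[0],b+e*t[1]
    return (x+y)/2,np.linalg.norm(x-y)
def down(yaw): # tool down, y (closing) axis at angle yaw from world y
    return (R.from_euler('z',yaw)*R.from_quat([1,0,0,0])).as_quat()
E
python3 - <<'E'
from h import *
np.set_printoptions(precision=3,suppress=True)
print('bin FTR',tri((343,120),(228,123)),'bin FTL',tri((192,120),(170,160)))
print('bin bottom',at_z('top',[(192,134),(333,134)],.0))
print('shelf R',tri((437,84),(241,58)))
for n,(x,y,z) in dict(g=(.583,.238,.06),w=(.5755,.37,.03),r=(.4554,.383,.06),gp=(.6045,-.161,.07),bp=(.515,-.15,.08),rp=(.54,.039,.07),wp=(.527,-.054,.1)).items():
    print(n,[(yw,manip.solve_ik([x,y,z],down(yw))) for yw in (0,.785,-.785)] if 'p' in n else manip.solve_ik([x,y,z],down(0)))
E
```

```text
bin FTR (array([ 0.691, -0.035,  0.158]), np.float64(0.005620897453774259)) bin FTL (array([0.692, 0.302, 0.163]), np.float64(0.006031358432021759))
bin bottom [[ 0.694  0.331  0.   ]
 [ 0.698 -0.043  0.   ]]
shelf R (array([ 0.71 , -0.18 ,  0.313]), np.float64(0.030581677971306214))
g [ 0.096  0.761 -0.747  1.71   0.627  0.925 -2.476]
w [-0.216  0.832 -0.592  1.571  0.549  0.911 -2.572]
r [-0.756  0.577  0.015  1.822 -0.012  0.743 -2.305]
gp [(0, array([ 0.591,  0.666, -0.513,  1.724,  0.411,  0.861, -1.674])), (0.785, array([ 0.725,  0.726, -0.712,  1.719,  0.577,  0.918, -1.011])), (-0.785, array([ 0.46 ,  0.631, -0.33 ,  1.728,  0.263,  0.826, -2.345]))]
bp [(0, array([ 0.699,  0.535, -0.583,  1.944,  0.41 ,  0.781, -1.688])), (0.785, array([ 0.807,  0.579, -0.728,  1.941,  0.522,  0.818, -0.994])), (-0.785, array([ 0.546,  0.495, -0.387,  1.95 ,  0.267,  0.746, -2.353]))]
rp [(0, array([ 0.458,  0.61 , -0.742,  1.933,  0.561,  0.816, -2.163])), (0.785, array([ 0.485,  0.625, -0.78 ,  1.932,  0.592,  0.829, -1.403])), (-0.785, array([-0.028,  0.491, -0.116,  1.949,  0.084,  0.706, -2.55 ]))]
wp [(0, array([ 0.587,  0.513, -0.669,  1.949,  0.428,  0.824, -1.887])), (0.785, array([ 0.668,  0.549, -0.778,  1.946,  0.508,  0.852, -1.168])), (-0.785, array([-0.32 ,  0.457,  0.459,  1.979, -0.286,  0.767, -2.05 ]))]
```

```bash
cat >> h.py <<'E'
PI=np.pi
J=dict(green=((.5834,.2379),.104,(.6045,-.1614),.010),black=((.4637,.2323),.118,(.5153,-.1495),.010),
       red=((.4554,.3832),.106,(.5403,.0388),.010),white=((.5755,.3699),.074,(.5274,-.0540),.068))
def st(t): print(t,round(manip.current_clock(),1),manip.current_tool_pos().round(4),'gap',round(manip.current_finger_gap(),4),'F',manip.current_force().round(1))
def pick(n,hi=.22):
    (x,y),H,_,_=J[n]; z=.006+H-.03-manip.grip_depth; q=down(PI)
    manip.move_pose([x,y,hi],q)
    manip.servo_line([x,y,z],vel=.18); effector.close(25); st(n+' gripped')
    manip.servo_line([x,y,z+.15],vel=.25); st('lifted')
def place(n,pre,lowclear=None,yaw=PI+.55):
    _,H,(x,y),f=J[n]; z=f+H-.03-manip.grip_depth; q=down(yaw)
    for p in pre: manip.move_pose(p,q)
    manip.servo_line([x,y,z+(lowclear or .05)],vel=.2); st('above')
    manip.servo_line([x,y,z+.001],vel=.07); st('down')
    effector.open_jaws(); manip.servo_line([x,y,z+.12],vel=.22); st('released')
E
python3 - <<'E'
from h import *
manip.move_pose([.42,-.25,.25],down(PI)); st('a')
manip.move_pose([.46,.15,.25],down(PI)); st('b')
pick('green')
E
```

```text
a 1.8 [ 0.4198 -0.2509  0.25  ] gap 0.0919 F [ 0.  -0.7 -0.8]
b 3.3 [0.4605 0.1486 0.2498] gap 0.0917 F [-0.1 -0.4 -1.4]
green gripped 5.7 [0.5835 0.2379 0.0612] gap 0.0522 F [-0.4 -0.   0.8]
lifted 6.4 [0.5827 0.237  0.2098] gap 0.0517 F [-1.3 -0.6 -1. ]
```

```bash
python3 - <<'E'
from h import *
place('green',[[.45,.1,.24],[.48,-.16,.21]])
cv2.imwrite('pics/t1.png',cv2.resize(viewer.get_image('top')[130:260,140:410,::-1],None,fx=2.9,fy=2.9))
E
```

```text
above 9.2 [ 0.6043 -0.1607  0.1159] gap 0.0519 F [-0.6 -0.1  0. ]
down 10.1 [ 0.6045 -0.1612  0.0658] gap 0.0516 F [ 0.5 -0.  -0.6]
released 11.6 [ 0.6037 -0.1618  0.1842] gap 0.0915 F [-0.1  0.1 -0.7]
```

View pics/t1.png

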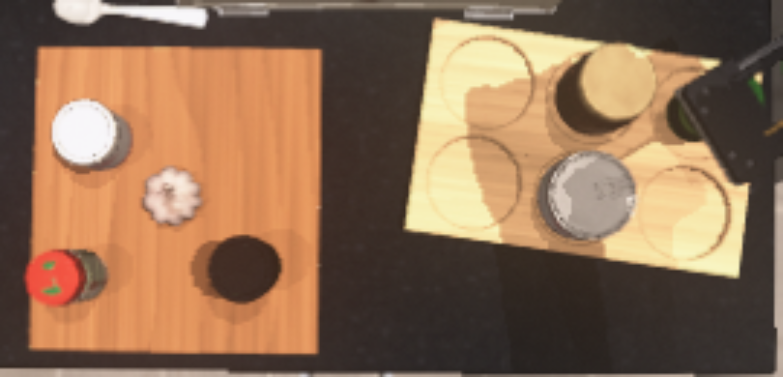

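The green jar stands in the far-right hollow, partly hidden by the gripper near (730,110). The tin, cocoa jar, garlic and the other jars have not moved.

```bash
python3 - <<'E'
from h import *
manip.move_pose([.47,-.1,.25],down(PI)); manip.move_pose([.45,.12,.25],down(PI))
pick('black',.24)
place('black',[[.43,.1,.25],[.46,-.15,.24]],lowclear=.08)
manip.move_pose([.45,.1,.25],down(PI))
cv2.imwrite('pics/t2.png',cv2.resize(viewer.get_image('top')[130:260,140:410,::-1],None,fx=2.9,fy=2.9))
E
```

```text
black gripped 15.5 [0.4638 0.2323 0.0753] gap 0.0517 F [0.8 0.1 0.1]
lifted 16.2 [0.4632 0.2314 0.2241] gap 0.0519 F [-0.5 -0.  -1.4]
above 18.7 [ 0.5155 -0.1478  0.1598] gap 0.0519 F [ 0.4  0.6 -1.4]
down 19.9 [ 0.5157 -0.1495  0.0806] gap 0.0519 F [ 0.6  0.4 -1. ]
released 21.5 [ 0.5145 -0.1499  0.1983] gap 0.0917 F [-0.8 -0.8 -0.4]
```

View pics/t2.png

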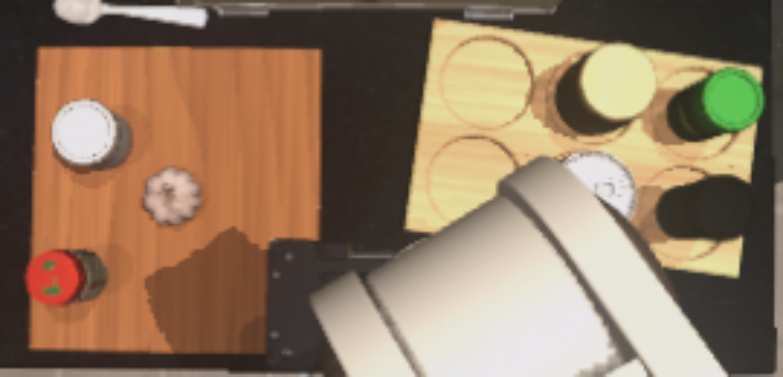

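The green and black jars stand in the far-right (735,98) and near-right (705,210) hollows. The garlic is still at (172,195).

```bash
python3 - <<'E'
from h import *
pick('red',.22)
place('red',[[.43,.25,.25],[.45,.06,.22]],lowclear=.06)
manip.move_pose([.45,.15,.25],down(PI)); manip.move_pose([.5,.33,.22],down(PI))
pick('white',.2)
cv2.imwrite('pics/t3.png',cv2.resize(viewer.get_image('top')[130:260,140:410,::-1],None,fx=2.9,fy=2.9))
E
```

```text
red gripped 25.5 [0.4554 0.3833 0.0632] gap 0.0434 F [ 0.5 -0.1  1.2]
lifted 26.2 [0.4551 0.3821 0.2119] gap 0.0444 F [ 0.3 -0.3 -1.9]
above 28.5 [0.5399 0.0407 0.1279] gap 0.0442 F [-0.  -0.3 -1.4]
down 29.5 [0.5406 0.039  0.0684] gap 0.044 F [-0.3 -0.1 -1.6]
released 31.1 [0.5397 0.0381 0.1863] gap 0.0918 F [-0.2  0.3 -0.3]
white gripped 34.8 [0.5755 0.3699 0.0313] gap 0.0549 F [0.5 0.8 1. ]
lifted 35.6 [0.575  0.3688 0.1797] gap 0.0552 F [ 0.2 -0.4 -1.5]
```

View pics/t3.png

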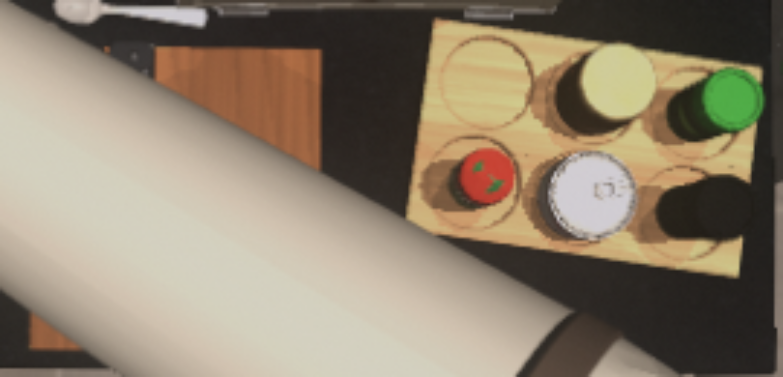

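The red jar stands in the near-left hollow at (487,177), and the tin has not moved from (592,195). The tub goes on next.

```bash
python3 - <<'E'
from h import *
place('white',[[.47,.25,.25],[.44,.1,.25],[.44,-.05,.24]],lowclear=.08)
manip.move_pose([.42,-.1,.3],down(PI)); manip.move_pose([.3,-.5,.3],down(PI)); st('clear')
cv2.imwrite('pics/t4.png',cv2.resize(viewer.get_image('top')[130:260,140:410,::-1],None,fx=2.9,fy=2.9))
cv2.imwrite('pics/s4.png',cv2.resize(viewer.get_image('side')[120:290,160:350,::-1],None,fx=3.5,fy=3.5))
E
```

```text
above 38.4 [ 0.5271 -0.0518  0.1737] gap 0.0546 F [-0.7  0.2  0.3]
down 39.6 [ 0.5278 -0.054   0.0946] gap 0.0547 F [-0.1 -0.2 -0.8]
released 41.1 [ 0.5267 -0.0545  0.2123] gap 0.0918 F [-0.  -0.5 -0. ]
clear 43.3 [ 0.3018 -0.4983  0.3007] gap 0.092 F [ 0.8  0.2 -0.5]
```

View pics/t4.png

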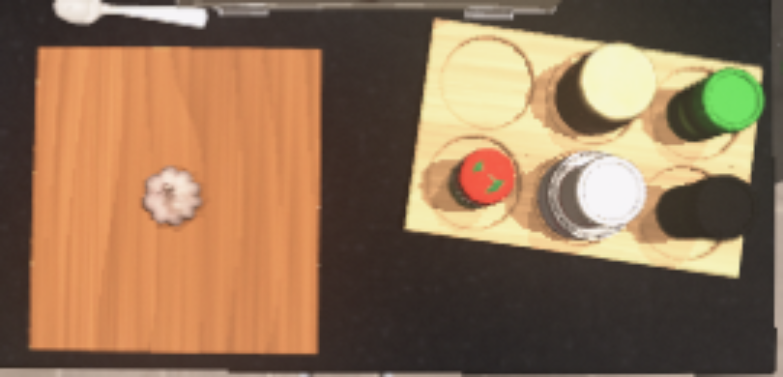

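View pics/s4.png

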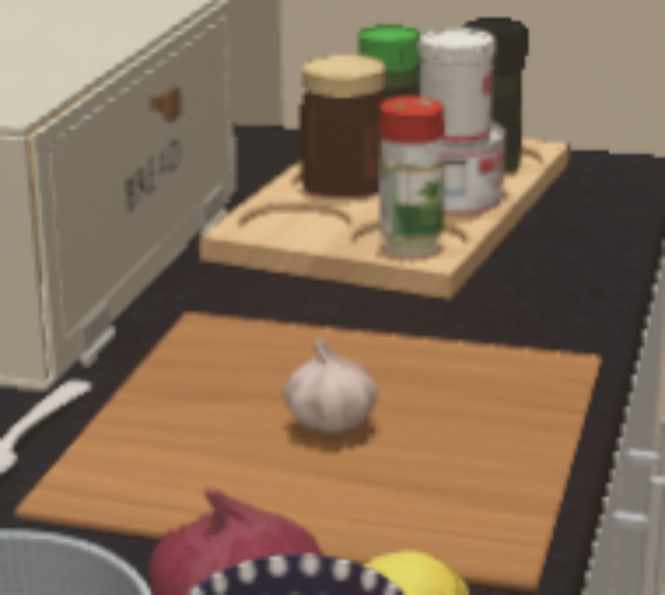

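All four items are placed and upright. In the top crop the tub is at (610,190) over the tin, the red jar at (487,177), the green at (733,99) and the black near (720,207); the garlic has not moved. I'll run one numeric check on these, then hand in.

```bash
python3 - <<'E'
from h import *
f=lambda u,z:at_z('top',[((u[0]+.5)/2.9-.5+140,(u[1]+.5)/2.9-.5+130)],z)[0][:2].round(4)
t=f((610,190),.142); r=f((487,177),.116); g=f((733,99),.114); print(t,r,g)
if np.hypot(*(t-[.5274,-.054]))<.008 and np.hypot(*(r-[.5403,.0388]))<.012 and np.hypot(*(g-[.6045,-.1614]))<.012: print(manip.hand_in())
E
```

```text
[ 0.5277 -0.0514] [0.5386 0.0401] [ 0.6036 -0.1597]
the job is handed in; nothing more can be done
None
```

The job is handed in at about 43 s: the red, black and green jars stand in their hollows and the tub stands upright on the tin. The last pictures put red, green and tub within 3 mm of target (black checked by eye only) and show the tin, cocoa jar and garlic unmoved; the hand-in gave no verdict.

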